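# Load a cream pot into the carrier, lock it in and lift the carrier out by its catches

## Robot

A 6-joint arm with a two-finger parallel gripper is mounted at the origin on the work surface. World frame = base frame: x ahead of the robot, y to its left, z up, the work surface at z = 0. Lengths are in m, angles in rad, forces in N, time in s.
With the tool pointing down it reaches from about 0.35 to 1 m from the base axis. Payload 7.1 kg.
Tool frame: the origin (TCP) lies between the finger pads; the fingertips stand 22 mm ahead of it and the grasp point (between the pads) lies 3 mm ahead of it; z points along the fingers, y is the line along which they close (so a half turn about z gives the same grasp; the last joint's range is limited). The gripper opens to 85 mm and grips with 20 to 120 N. Pads are 22 mm wide; open, the fingers measure 114 mm over their backs; the gripper's body (76 mm by 85 mm) begins 54 mm behind the grasp point. The pads swing forward as they close: fully open they stand 13 mm farther back than shut.
Start: joints at [-1.353, 0.423, 1.63, -0, 1.089, -0.019], TCP at [0.147, -0.608, 0.253] pointing down, gripper open.
Joint ranges: [-3, 3], [-0.9, 2.11], [0.09, 2.58], [-1.31, 4.45], [0.11, 2.69], [-2.54, 2.54]. Speed limits (rad/s): [2.39, 2.39, 3.01, 3.14, 3.14, 3.14].

## Interface

Orientations are given as a rotation vector (axis times angle).
In Python, from rig import manip gives the robot as it stands. The module is installed in compiled form; this text tells all that it offers. Calls block until the motion is done:
- manip.move_to(position, orientation): joint-space move of the TCP to a pose.
- manip.servo_line(position, orientation=None, rate=0.15): straight line of the TCP; orientation=None keeps the orientation; rate is the mean speed in m/s.
- manip.set_joints(angles): joint-space move.
- manip.command_gripper(opening, f_grip=None): finger opening in m; f_grip is the grip in N (None keeps the last); returns when the fingers have stopped.
- manip.hold(seconds).
- manip.solve_ik(position, orientation): joint angles nearest the present ones, or None.
- manip.camera(name): name is "scene" or "top" or "wrist"; returns a dict with "image" (400x640x3 uint8, red, green, blue), "fx", "fy", "cx", "cy" (pixels), "cam_to_world" (4x4, takes a point from camera to world coordinates); the wrist camera has in their place "mount" (4x4, takes a point from camera to tool coordinates, whose origin is the TCP and whose axes are the flange's). Camera axes: x right, y down, z forward; pixel columns grow to the right and rows downward; lengths in m; the calibration is good to about 2 mm. A picture is of the moment at which its call begins: read the wrist's pose just before it. There is no depth.
A pose or a line that the arm cannot do raises manip.IKError and nothing moves.
- manip.sign_off(): hands the job in; it is judged then, once.
Readings, each from a call of its own:
- manip.get_time(): time.
- manip.get_joint_positions(): joint angles.
- manip.get_joint_vel(): joint speeds.
- manip.get_tau(): joint torques, N m.
- manip.get_position(): TCP position.
- manip.get_ee_rot(): TCP orientation.
- manip.get_contact_force(): force on the tool from outside, world axes, zero at the start.
- manip.get_torque(): the same for the moment, N m.
- manip.get_width(): finger opening in m.
- manip.get_grip_force(): force on a finger pad.
Only numpy, scipy, OpenCV 4.12 (cv2) and the standard library are available. Lean on these libraries where they do the work, as an engineer would, in place of code of your own. Each camera call takes 0.05 s, during which the arm holds its last target. There are 200 camera calls.

## Task

Stand the pot with the green lid in the empty pocket of the white carrier cassette while the cassette sits in its dock, and let go of it; then swing the red locking lever fully shut over its lid. Then pinch the cassette's two green side catches together, lift the cassette level straight out of the dock until it is about 10 cm up, and finish while still holding it there, still and level, by the squeezed catches: do not put it down or let go. Leave the other pots, the tubes, the bags, the sample jar and the spatula where they are.

Things in the scene. Friction and masses are not known exactly. Their poses are not given: they have to be found in the camera images.
- dock: Fixed grey dock plate, 250 (x) by 110 (y) by 12 mm, with low guides (tops 24 mm above the table) and, at the middle of each long side, a steel strike at y = +-31 to +-46 mm whose lip (top 34 mm above the table) hooks over a catch's tooth. Origin: centre of its underside, x along its length, z up.
- dock_seat (a point): Centre of the dock plate's upper face, 12 mm above the dock's origin: where the cassette's origin lies when it is home.
- cassette: Loose white carrier (0.35 kg) in the dock, 216 (x) by 50 (y) mm: two end blocks 20 mm high, between them a tower 34 by 34 mm, 82 mm high. Each block has a pot pocket 62 mm from the centre: at -x empty, with the red lever; at +x full. 1.5 mm play in the dock; cannot lift out until both catches are pressed. Origin: centre of its underside, 12 mm above the table when home; x along its length, z up.
- pocket (a point): Centre of the floor of the empty round pocket, 39 mm wide and 14 mm deep (cassette -62, 0, 6 mm); its rim is 14 mm above this point. A seated pot's origin lies here.
- lever (a joint): Angle of the red locking lever about an upright pivot at the cassette's -x end. 0 = shut (stop): bar points to the cassette's +x across the pocket, 3 mm above a seated pot's lid. Grows opening anticlockwise from above; at 1.57 the bar points to the cassette's +y. Stop at 2.0. Friction holds it where left (about 1 N at the knob).
- lever_pivot (a point): On the lever's pivot axis (cassette -98, 0 mm), at the top face of its bar, 60 mm above the cassette's underside.
- lever_knob (a point): Centre of the top end of the lever's knob, an upright red pin 12 mm in diameter, 20 mm high, on the bar 48 mm from the pivot axis; this point is 80 mm above the cassette's underside. The bar is 12 mm wide, 6 mm thick.
- catch_left (a joint): How far the green catch on the cassette's +y side is pressed inwards, m: 0 = sprung out (latched), 0.006 = pressed home. Spring: about 2 N at first, 6 N pressed home. The tooth is free of the strike from about 0.005.
- catch_right (a joint): The same for the catch on the cassette's -y side.
- catch_left_pad (a point): Centre of the outer face of the +y catch's green grip pad: 26 mm wide (along the cassette's x), 32 mm high, 62 mm above the cassette's underside (pad from 46 to 78 mm). The outer faces of the two pads are 58 mm apart sprung out and 46 mm pressed home; below the pad a leg 18 mm wide runs down to the tooth.
- catch_right_pad (a point): The same for the catch on the cassette's -y side.
- pot_green: The pot to load: white cosmetic pot 36 mm in diameter and 45 mm high, with a flat dark green lid (the top 15 mm, same diameter). Stands on the work surface. Origin: centre of its underside, z up its axis. About 60 g.
- pot_white: white cosmetic pot 36 mm in diameter and 45 mm high, with a flat cream-white lid (the top 15 mm, same diameter). Already in the cassette's +x pocket under a fixed black bar with a knob like the lever's; it stays there. Origin: centre of its underside, z up its axis. About 60 g.
- pot_orange: white cosmetic pot 36 mm in diameter and 45 mm high, with a flat orange lid (the top 15 mm, same diameter). Stands on the work surface; leave it. Origin: centre of its underside, z up its axis. About 60 g.
- pot_brown: white cosmetic pot 36 mm in diameter and 45 mm high, with a flat dark brown lid (the top 15 mm, same diameter). Stands on the work surface; leave it. Origin: centre of its underside, z up its axis. About 60 g.
- tube_orange: Orange metal tube lying flat, 150 by 38 by 22 mm, cap towards its -x; leave it. Origin: middle of its underside.
- tube_brown: Dark brown metal tube lying flat, 150 by 38 by 22 mm, cap towards its -x; leave it. Origin: middle of its underside.
- bags: Stack of brown paper bags, 130 by 90 by 16 mm; leave it. Origin: centre of its underside.
- sample_jar: Clear flat sample jar, 42 mm in diameter, 18 mm high; leave it. Origin: centre of its underside.
- spatula: Spatula 200 mm long lying along its x; leave it. Origin: near the middle of its underside.
Things that resemble listed ones, but are neither listed nor needed, are in the scene too. What is shaped like the sample_jar but brown or orange is not meant.

How it is judged:
On the way, in this order (a step that is already met when the one before it is completed fails the run):
1. the green-lidded pot stands in the empty pocket, let go, with the cassette home in the dock (distance between pot_green and pocket below 0.006 m and angle between the z axis of pot_green and the z axis of cassette, either way round below 0.15 rad and distance between cassette and dock_seat below 0.006 m and contact force between the fingers and pot_green below 0.1 N), for 0.2 s.
2. the red lever is shut over the seated pot, with the cassette still home (distance between pot_green and pocket below 0.006 m and angle between the z axis of pot_green and the z axis of cassette, either way round below 0.15 rad and distance between cassette and dock_seat below 0.006 m and value of joint lever below 0.12 rad), for 0.2 s.
At the end, for the whole second after the job is handed in: Fingers hold the cassette, both catches pressed over 4 mm, clear of dock and bystanders, underside over 80 mm above the work surface, within 0.2 rad of level, under 0.03 m/s; green pot seated within 6 mm, lever under 0.15 rad, white pot still in its pocket (height (world z) of cassette above 0.08 m and angle between cassette's own z axis and vertical below 0.2 rad and linear speed of cassette below 0.03 m/s and value of joint each of catch_left, catch_right above 0.004 m and contact force between the fingers and cassette above 5 N and contact force between cassette and dock below 0.1 N and value of joint lever below 0.15 rad and distance between pot_green and pocket below 0.006 m and angle between the z axis of pot_green and the z axis of cassette, either way round below 0.15 rad and x of pot_white in the frame of cassette between 0.056 and 0.068 m and z of pot_white in the frame of cassette below 0.012 m and contact force between cassette and pot_orange below 0.1 N and contact force between cassette and pot_brown below 0.1 N and contact force between cassette and tube_orange below 0.1 N and contact force between cassette and tube_brown below 0.1 N and contact force between cassette and bags below 0.1 N and contact force between cassette and sample_jar below 0.1 N and contact force between cassette and spatula below 0.1 N); the arm keeps its last pose, push and grip.
It fails at once if another pot, a tube, the bags, the sample jar or the spatula is moved more than 3 cm (distance of any of pot_orange, pot_brown, tube_orange, tube_brown, bags, sample_jar, spatula from where it was at the start of the episode above 0.03 m).
It also fails if it takes over 53 s, if anything falls off the work surface, if the arm or the gripper's body presses on something with over 40 N, if the wrist force passes 120 N, or if a joint passes its speed limit or range.

## Working session

There is one attempt and no reset: what is moved stays moved. The work goes in short steps, each a Python script; the robot and the scene stay as the last script left them, time stands still between calls to the robot, and variables do not carry over. Pictures are saved under pics/ and viewed, at most 10 in all, crops included, and the job is handed in when it is done.

```bash
mkdir -p pics; python3 - <<'E'
from rig import manip
import cv2,pickle,numpy as np
for n in("scene","top"):
    c=manip.camera(n); pickle.dump(c,open(n+'.pkl','wb')); cv2.imwrite(f'pics/{n}0.png',c['image'][:,:,::-1])
    print(n,c['fx'],c['cx'],c['cy'],np.round(c['cam_to_world'],3).tolist())
print(manip.get_time(),manip.get_ee_rot())
E
```

```text
scene 494.1022096951644 313.7265367457823 201.72182142076196 [[0.564, 0.618, -0.547, 1.337], [0.826, -0.424, 0.372, -0.456], [-0.002, -0.662, -0.75, 1.09], [0.0, 0.0, 0.0, 1.0]]
top 369.5929094040042 320.01096489701064 197.9675427796756 [[0.023, -0.998, 0.062, 0.535], [-1.0, -0.024, -0.009, 0.059], [0.01, -0.062, -0.998, 1.278], [0.0, 0.0, 0.0, 1.0]]
0.1 [-3.11820494e+00 -3.70960288e-01  2.34227005e-04]
```

View pics/top0.png

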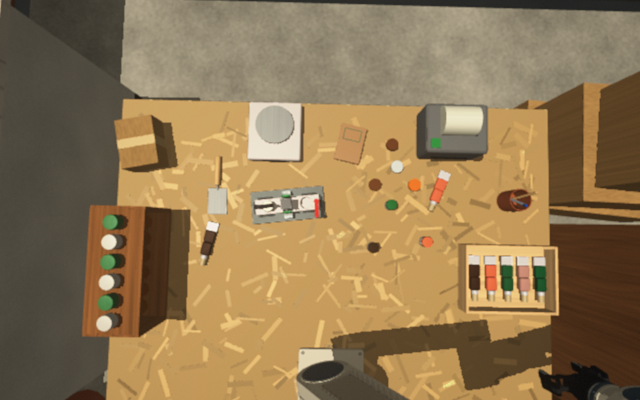

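View pics/scene0.png

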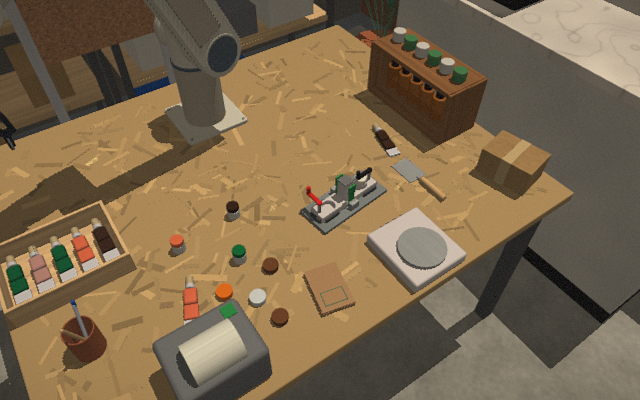

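The top view shows the cassette and dock at about (288,205), with the red lever at (318,206). Green-lid candidates in the top view:
- the single item at (391,205), which is (238,250) in the scene view
- the rack bottles at (112,222), (112,262) and (107,302)
- the green tubes in the tray
- the button on the grey machine at (436,143)

Only (391,205) stands on the work surface as a pot. I'll check it in an enlarged crop.

```bash
python3 - <<'E'
import pickle,cv2,numpy as np
t=pickle.load(open('top.pkl','rb'))['image'];s=pickle.load(open('scene.pkl','rb'))['image']
R=lambda i,w,h:cv2.resize(i,(w,h),interpolation=cv2.INTER_CUBIC)
a=np.vstack([R(s[170:300,215:395],554,400)[:, :],])
b=R(t[180:230,245:335],360,200);c=R(t[180:230,355:445],360,200)
o=np.zeros((600,720,3),np.uint8);o[:400,:554]=a;o[400:,:360]=b;o[400:,360:]=c
cv2.imwrite('pics/crop1.png',o[:,:,::-1])
E
```

```text
(no output)
```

View pics/crop1.png

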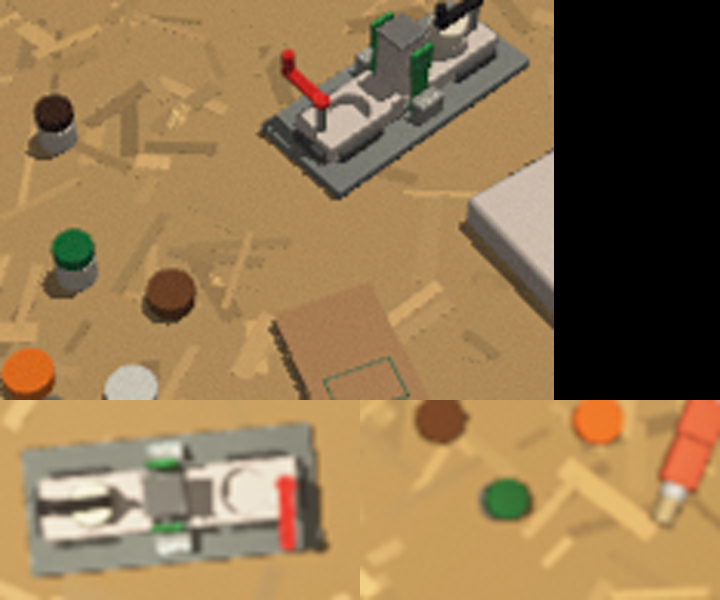

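The crop confirms it: the item at crop (74,250) and (506,498) is a tall white pot with a flat dark green lid, the only one of its kind on the table. The lever is open at about 1.57, its pivot end at the cassette's −x end (image right). Next I'll measure positions from both views.

```bash
cat > h.py <<'E'
import numpy as np,cv2,pickle
from scipy.spatial.transform import Rotation as R
def ray(c,uv,T=None):
    T=c['cam_to_world'] if T is None else T
    d=np.array([(uv[0]-c['cx'])/c['fx'],(uv[1]-c['cy'])/c['fy'],1.])
    return T[:3,3],T[:3,:3]@d
def onz(c,uv,z,T=None):
    o,d=ray(c,uv,T); return o+d*(z-o[2])/d[2]
def tri(rays):
    A=np.zeros((3,3));b=np.zeros(3)
    for o,d in rays:
        d=d/np.linalg.norm(d);P=np.eye(3)-np.outer(d,d);A+=P;b+=P@o
    p=np.linalg.solve(A,b); e=max(np.linalg.norm(np.cross(p-o,d/np.linalg.norm(d))) for o,d in rays)
    return p,e
def hsv(im): return cv2.cvtColor(im,cv2.COLOR_RGB2HSV)
def blobs(m,box=None,amin=8):
    if box: 
        k=np.zeros_like(m);x0,y0,x1,y1=box;k[y0:y1,x0:x1]=m[y0:y1,x0:x1];m=k
    n,l,s,c=cv2.connectedComponentsWithStats(m)
    return [(s[i,4],s[i,:4].tolist(),c[i],l==i) for i in range(1,n) if s[i,4]>=amin]
def green(im): return cv2.inRange(hsv(im),(45,90,25),(90,255,255))
def red(im):
    h=hsv(im); return cv2.inRange(h,(0,170,90),(5,255,255))|cv2.inRange(h,(174,170,90),(180,255,255))
def down(yaw): # tool z down, tool y axis at angle yaw in the world
    y=np.array([np.cos(yaw),np.sin(yaw),0]);z=np.array([0,0,-1.]);x=np.cross(y,z)
    return R.from_matrix(np.c_[x,y,z]).as_rotvec()
def wristT(manip):
    T=np.eye(4);T[:3,:3]=R.from_rotvec(manip.get_ee_rot()).as_matrix();T[:3,3]=manip.get_position()
    c=manip.camera("wrist"); return c,T@c['mount']
E
python3 - <<'E'
from h import *
t=pickle.load(open('top.pkl','rb'));s=pickle.load(open('scene.pkl','rb'))
for n,c,b in(('top',t,(245,180,410,230)),('sc',s,(220,165,395,270))):
    for f in(green,red):
        for a,bb,ce,_ in blobs(f(c['image']),b,4): print(n,f.__name__,a,bb,np.round(ce,1))
# dock outline in top: grey low-saturation
h=hsv(t['image']);m=cv2.inRange(h,(0,0,0),(180,70,255));m=cv2.morphologyEx(m,cv2.MORPH_CLOSE,np.ones((9,9)))
bl=max(blobs(m,(240,175,335,235)),key=lambda q:q[0])
r=cv2.minAreaRect(np.argwhere(bl[3])[:,::-1].astype(np.float32));P=np.array([onz(t,p,.012) for p in cv2.boxPoints(r)])
print(r,P.round(4).tolist(),P.mean(0),[np.linalg.norm(P[i]-P[i-1]) for i in range(4)])
from rig import manip
c,T=wristT(manip);print(np.round(c['mount'],3).tolist(),c['fx'])
E
```

```text
top green 16 [282, 195, 8, 3] [285.3 195.6]
top green 82 [386, 200, 11, 10] [391.2 204.4]
top green 15 [283, 211, 8, 2] [286.7 211.5]
top red 50 [315, 200, 4, 17] [316.1 207.6]
sc green 25 [336, 174, 7, 12] [338.  177.8]
sc green 84 [348, 184, 8, 17] [351.4 191.6]
sc green 6 [335, 188, 2, 5] [335.8 190.3]
sc green 138 [232, 245, 13, 13] [238.2 250.8]
sc red 84 [307, 186, 15, 20] [313.7 196.8]
((287.5494689941406, 204.51443481445312), (31.527666091918945, 72.58828735351562), 84.50768280029297) [[0.6278, 0.2885, 0.012], [0.6577, 0.0413, 0.012], [0.5501, 0.0285, 0.012], [0.5207, 0.2745, 0.012]] [0.58906444 0.1581948  0.012     ] [np.float64(0.1079991894138869), np.float64(0.2490319685055752), np.float64(0.10833453485595104), np.float64(0.2477504771745894)]
[[-0.001, -0.946, -0.323, 0.084], [1.0, -0.0, -0.001, 0.001], [0.001, -0.323, 0.946, -0.121], [0.0, 0.0, 0.0, 1.0]] 357.3128994493438
```

```bash
cat >> h.py <<'E'
YC=1.6907; 
def cas(p,C=(0.5891,0.1582,0.012),yaw=YC):
    c,s=np.cos(yaw),np.sin(yaw);return np.array([C[0]+c*p[0]-s*p[1],C[1]+s*p[0]+c*p[1],C[2]+p[2]])
E
python3 - <<'E'
from h import *
from rig import manip
t=pickle.load(open('top.pkl','rb'));s=pickle.load(open('scene.pkl','rb'))
print('pot',tri([ray(t,(391.2,204.4)),ray(s,(238.2,250.8))]),onz(t,(391.2,204.4),.043))
yaw=YC-np.pi/2
for y in(yaw,yaw+np.pi):
    print(y,manip.solve_ik(cas((-.062,0,.2)),down(y)))
y=yaw if manip.solve_ik(cas((-.062,0,.2)),down(yaw)) is not None else yaw+np.pi
ims=[]
for i,p in enumerate([(-.05,0,.22),(-.085,.03,.22)]):
    (manip.move_to if i==0 else manip.servo_line)(cas(p),down(y)); 
    c,T=wristT(manip);pickle.dump((c,T),open(f'w{i}.pkl','wb'));ims.append(cv2.resize(c['image'],(480,300)))
cv2.imwrite('pics/w01.png',np.vstack(ims)[:,:,::-1]);print(manip.get_time())
E
```

```text
pot (array([ 0.59649413, -0.19275666,  0.03542881]), np.float64(0.00012707720035259418)) [ 0.59618491 -0.19111371  0.043     ]
0.11990367320510353 [ 1.40926626e-01  4.42029970e-01  1.70825720e+00 -4.44089210e-16
  9.91305481e-01  2.10229525e-02]
3.2614963267948966 None
3.675
```

View pics/w01.png

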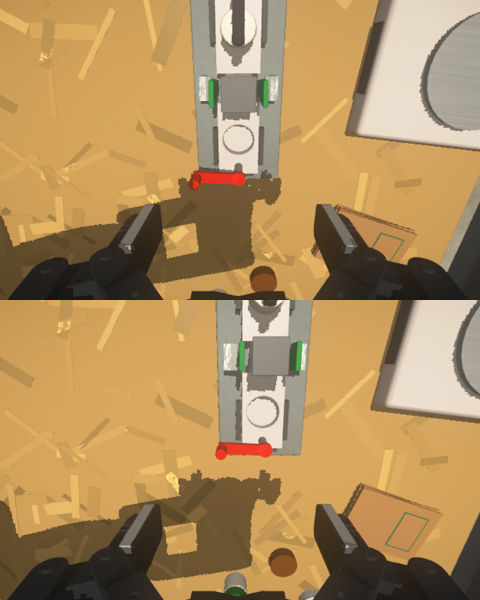

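The two wrist views show the pocket rim at full-res (317,185) and (350,148). They also show the tower with its green pads, the red lever's pivot and knob, and the pot at the bottom of view 2. I'll fit the rim, tower and lever.

```bash
python3 - <<'E'
from h import *
W=[pickle.load(open(f'w{i}.pkl','rb')) for i in(0,1)]
def inv(p,c,T):
    q=np.linalg.inv(T)@np.r_[p,1];return np.array([c['fx']*q[0]/q[2]+c['cx'],c['fy']*q[1]/q[2]+c['cy']])
res={'pocket':[], 'pivot':[], 'knob':[], 'gL':[], 'gR':[]};out=[]
for (c,T),g in zip(W,[(317,185),(350,148)]):
    im=c['image'];x0,y0=g[0]-34,g[1]-34;k=im[y0:y0+68,x0:x0+68]
    K=cv2.resize(cv2.cvtColor(k,cv2.COLOR_RGB2GRAY),None,fx=4,fy=4,interpolation=cv2.INTER_CUBIC)
    H=cv2.HoughCircles(K,cv2.HOUGH_GRADIENT,1,60,param1=80,param2=15,minRadius=70,maxRadius=105)
    V=cv2.cvtColor(K,cv2.COLOR_GRAY2RGB)
    h=H[0][0];cv2.circle(V,(int(h[0]),int(h[1])),int(h[2]),(255,0,0),1);out.append(V)
    pc=((h[0]+.5)/4-.5+x0,(h[1]+.5)/4-.5+y0);res['pocket'].append(ray(c,pc,T));print('rim',np.round(pc,1),h[2]/4,'at rim plane',onz(c,pc,.032,T).round(4),'pred',inv(cas((-.062,0,.02)),c,T).round(1))
    r=max(blobs(red(im),(220,150,400,290)),key=lambda b:b[0]);print('red',r[:3])
    ys,xs=np.nonzero(r[3])
    for a,bb,ce,_ in blobs(green(im),(250,40,420,160),40): print('g',a,bb,ce.round(1));res['gL' if ce[0]<bb[0]*0+(317,350)[len(out)-1] else 'gR'].append(ray(c,ce,T))
    for n,p in(('padtopL',(0,.029,.078)),('padtopR',(0,-.029,.078)),('pivot',(-.098,0,.06)),('knob',(-.098,.048,.08))): print(n,inv(cas(p),c,T).round(1))
    h=hsv(im)
for k,v in res.items():
    if len(v)==2: print(k,tri(v))
Z=[cv2.resize(c['image'][y:y+200,x:x+200],(400,400),interpolation=cv2.INTER_CUBIC) for (c,T),(x,y) in zip(W,[(220,70),(250,30)])]
o=np.vstack([np.hstack(Z),np.hstack([cv2.resize(v,(200,200)) for v in out]+[np.zeros((200,400,3),np.uint8)])])
cv2.imwrite('pics/w01c.png',o[:,:,::-1])
E
```

```text
rim [317.5 184.8] 21.075 at rim plane [0.5971 0.0985 0.032 ] pred [316.7 186.6]
red (np.int32(1166), [252, 228, 75, 25], array([289.61234991, 237.41766724]))
g 309 [278, 105, 13, 39] [282.5 123.4]
g 265 [345, 105, 13, 38] [353.5 123.4]
padtopL [276.3 126.9]
padtopR [356.4 126.8]
pivot [316.7 239.9]
knob [257.2 250.4]
rim [349.5 148. ] 22.175 at rim plane [0.5964 0.0982 0.032 ] pred [349.4 149.7]
red (np.int32(1187), [288, 190, 75, 23], array([323.93765796, 199.27548441]))
g 303 [317, 55, 9, 40] [321.5  74.4]
g 294 [389, 55, 14, 40] [397.5  74.6]
padtopL [317.2  76.3]
padtopR [400.8  76.1]
pivot [352.4 201.6]
knob [293. 210.]
pocket (array([0.59709349, 0.0972571 , 0.02717222]), np.float64(0.00019396304165491366))
gL (array([0.56339556, 0.15637087, 0.07792328]), np.float64(0.00016694853014735049))
gR (array([0.61658685, 0.16287845, 0.08272604]), np.float64(0.0004184093399731481))
```

View pics/w01c.png

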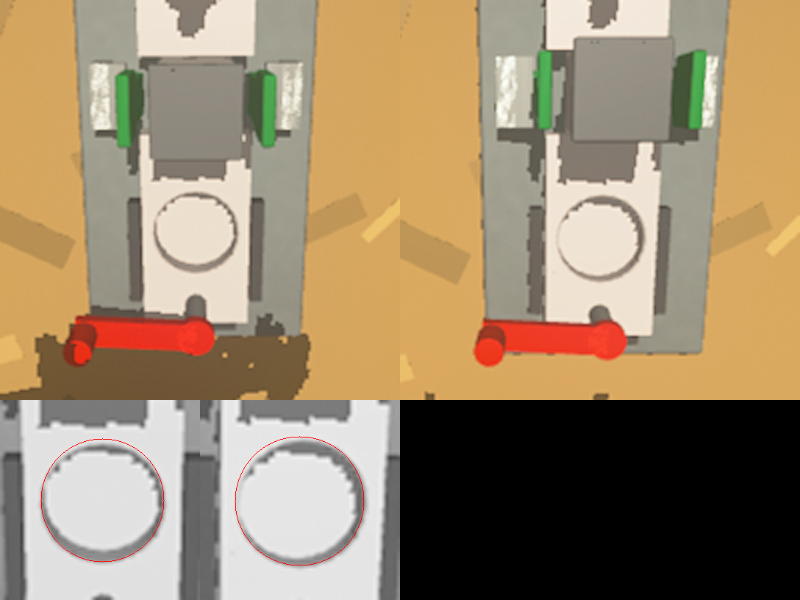

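```bash
sed -i 's/C=(0.5891,0.1582,0.012)/C=(0.5893,0.1599,0.012)/' h.py; python3 - <<'E'
from h import *
from rig import manip
y=YC-np.pi/2;ex=np.array([np.cos(YC),np.sin(YC),0]);ey=np.array([-ex[1],ex[0],0]);P=np.array([.5964,-.1918,0]);rs=[];out=[]
for i,d in enumerate([(.012,0,.235),(-.023,.03,.235)]):
    p=P+ex*d[0]+ey*d[1]+[0,0,d[2]]
    (manip.move_to if i==0 else manip.servo_line)(p,down(y))
    c,T=wristT(manip);im=c['image'];
    b=[q for q in blobs(green(im),None,300)];print([(q[0],q[1],q[2].round(1)) for q in b])
    b=min(b,key=lambda q:np.hypot(*(q[2]-[c['cx'],c['cy']])))
    h=hsv(im);lit=cv2.inRange(h,(45,90,25),(90,255,255))
    k=(b[3]).astype(np.uint8);cn=max(cv2.findContours(k,0,1)[0],key=len);e,r=cv2.minEnclosingCircle(cn)
    x,yy=map(int,b[2]);out.append(cv2.resize(im[yy-50:yy+50,x-50:x+50],(300,300)))
    # top face: circle through the far (upper) rows = widest upper part; brighter than side
    v=h[...,2][b[3]];print('V pct',np.percentile(v,[5,25,50,75,95]),'encl',e,r)
    rs.append(ray(c,b[2],T));print(onz(c,b[2],.045,T).round(4))
    pickle.dump((c,T),open(f'p{i}.pkl','wb'))
print(tri(rs),manip.get_time())
cv2.imwrite('pics/pot.png',np.hstack(out)[:,:,::-1])
E
```

```text
[(np.int32(1079), [299, 173, 38, 37], array([317.3, 190.7]))]
V pct [128. 136. 137. 140. 143.] encl (317.3070983886719, 190.52755737304688) 18.85872459411621
[ 0.597  -0.1906  0.045 ]
[(np.int32(1207), [332, 132, 39, 40], array([351.1, 151.8])), (np.int32(740), [569, 336, 44, 33], array([592. , 347.5]))]
V pct [131.3 141.  142.  146.  150. ] encl (351.19091796875, 151.80909729003906) 19.984643936157227
[ 0.5968 -0.1909  0.045 ]
(array([ 0.59704414, -0.19131486,  0.04274731]), np.float64(1.518195589149601e-05)) 5.225
```

View pics/pot.png

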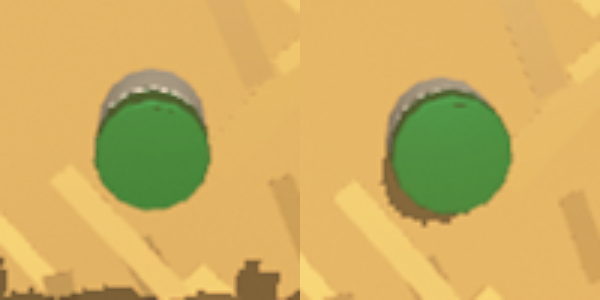

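The pot lid's top face is at (317,190) and (351,152), and both views put the pot at (0.597,−0.191). Now I'll grasp it, carry it over and lower it in with force checks.

```bash
cat > place.py <<'E'
from h import *
from rig import manip
y=YC-np.pi/2;P=np.array([.597,-.1908,0]);K=np.array([.5968,.0984,0])
manip.command_gripper(.07)
manip.move_to(P+[0,0,.10],down(y));manip.servo_line(P+[0,0,.038],rate=.1)
manip.command_gripper(.02,30);print('w',manip.get_width(),manip.get_grip_force(),manip.get_time())
manip.servo_line(P+[0,0,.17],rate=.2)
manip.move_to(K+[0,0,.17],down(y));manip.servo_line(K+[0,0,.082],rate=.12)
manip.hold(.2);f0=manip.get_contact_force();print('f0',f0.round(2))
for z in np.arange(.077,.0555,-.003):
    manip.servo_line(K+[0,0,z],rate=.05);f=manip.get_contact_force()-f0;print(round(z,3),manip.get_position().round(4),f.round(2))
    if np.linalg.norm(f)>6: break
print(manip.get_time())
E
python3 place.py
```

```text
w 0.03506875644795739 29.97981458902359 7.325
f0 [ 0.31 -0.17 -0.67]
0.077 [0.5965 0.0984 0.0768] [-0.    0.06  1.05]
0.074 [0.5966 0.0984 0.0737] [-0.19  0.72  0.11]
0.071 [0.5966 0.0984 0.0708] [-0.51  0.08  0.15]
0.068 [0.5966 0.0984 0.0678] [ 0.58 -0.09 -0.25]
0.065 [0.5966 0.0984 0.0648] [-0.18 -0.23  0.01]
0.062 [0.5966 0.0984 0.0618] [-0.65  0.25  0.09]
0.059 [0.5966 0.0984 0.0588] [-0.07 -0.5  -0.65]
0.056 [0.5973 0.0985 0.0564] [-0.8   0.22  4.55]
12.3333
```

The pot went in without resistance and met the floor at the expected height. I'll release it, retreat, and swing the lever shut with the closed fingers.

```bash
cat > lever.py <<'E'
from h import *
from rig import manip
y=YC-np.pi/2
print('w',manip.get_width());manip.command_gripper(.06);manip.hold(.3)
p=manip.get_position();manip.servo_line([p[0],p[1],.2],rate=.2)
c,T=wristT(manip);cv2.imwrite('pics/placed.png',c['image'][40:300,150:490,::-1])
b=max(blobs(green(c['image']),(250,150,400,260)),key=lambda q:q[0]);print('lid',b[:3],onz(c,b[2],.063,T),manip.get_time())
manip.command_gripper(0)
def tcp(th,d,z):
    return cas((-.098+.048*np.cos(th)-d*np.sin(th),.048*np.sin(th)+d*np.cos(th),z-.012)),down(YC-np.pi+th)
th0=1.6
manip.move_to(*tcp(th0,.035,.17));manip.servo_line(*tcp(th0,.035,.101),rate=.15)
f0=manip.get_contact_force()
for th in np.linspace(th0,0,7):
    manip.servo_line(*tcp(th,.017,.101),rate=.06);f=manip.get_contact_force()-f0;print(round(th,2),f.round(2))
    if np.linalg.norm(f)>15: break
print(manip.get_time())
c,T=wristT(manip);pickle.dump((c,T),open('lv.pkl','wb'));s=manip.camera('scene')
o=np.vstack([cv2.resize(s['image'][150:250,270:430],(480,300)),cv2.resize(c['image'],(480,300))]);cv2.imwrite('pics/lev.png',o[:,:,::-1])
E
python3 lever.py
```

```text
w 0.03489883611587617
lid (np.int32(1669), [297, 171, 45, 47], array([318.80826842, 194.40503295])) [0.59729284 0.09985563 0.063     ] 13.9167
1.6 [ 1.05 -0.22  0.18]
1.33 [ 0.85 -0.03  0.13]
1.07 [ 0.55 -0.34  1.09]
0.8 [ 0.54 -0.78 -0.07]
0.53 [ 0.83 -0.24  0.46]
0.27 [ 0.92 -0.1   0.4 ]
0.0 [ 0.61 -0.16  0.86]
18.5333
```

View pics/lev.png

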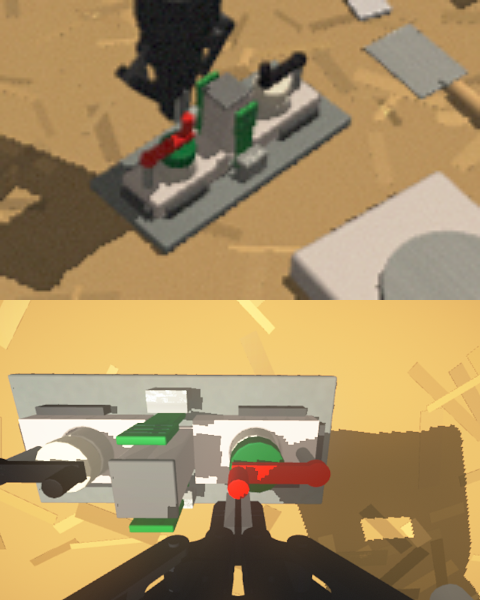

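The lever bar lies over the green lid, knob at lower-image (238,488), but hasn't pressed its stop yet. I'll push on until the stop shows as force, then check from above.

```bash
cat > lev2.py <<'E'
from h import *
from rig import manip
def tcp(th,d,z):
    return cas((-.098+.048*np.cos(th)-d*np.sin(th),.048*np.sin(th)+d*np.cos(th),z-.012)),down(YC-np.pi)
f0=manip.get_contact_force()
for d in np.arange(.016,.0095,-.001):
    manip.servo_line(*tcp(0,d,.101),rate=.03);manip.hold(.05);f=manip.get_contact_force()-f0;print(round(d,3),f.round(2))
    if abs(f[0])>4: break
manip.hold(.1)
manip.servo_line(tcp(0,.030,.101)[0],rate=.1);manip.servo_line(tcp(0,.03,.2)[0],rate=.25)
manip.command_gripper(.08)
manip.move_to(cas((-.04,0,.20)),down(YC-np.pi/2))
c,T=wristT(manip);pickle.dump((c,T),open('l2.pkl','wb'));print(manip.get_time())
cv2.imwrite('pics/l2.png',cv2.resize(c['image'][0:300,150:490],(680,600))[:,:,::-1])
E
python3 lev2.py
```

```text
0.016 [-2.08 -0.96  2.31]
0.015 [-2.61 -1.03  2.08]
0.014 [-3.88 -1.89  3.89]
0.013 [-6.59 -1.56  5.17]
22.9833
```

View pics/l2.png

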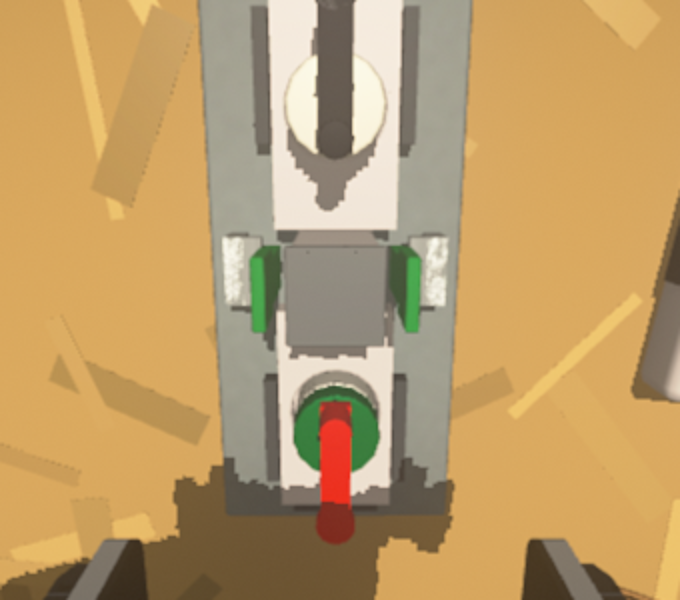

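The lever is fully shut: the bar runs straight along the cassette's axis over the lid, and the knob is at crop (336,428). The tower top is at crop (335,297), between the pads at (258,290) and (412,290). Now I'll squeeze the catches and lift.

```bash
cat > lift.py <<'E'
from h import *
from rig import manip
c,T=pickle.load(open('l2.pkl','rb'))
t=onz(c,(335/2+150-.5,297/2-.5),.094,T);g=[b for b in blobs(green(c['image']),(265,110,370,175),40)]
print('tower',t,'cas',cas((0,0,0)),[(b[1],onz(c,b[2],.085,T).round(4)) for b in g])
X=cas((0,0,0));X[:2]=.5*X[:2]+.5*t[:2]
y=down(YC-np.pi/2)
manip.move_to([X[0],X[1],.15],y);manip.servo_line([X[0],X[1],.075],rate=.12)
f0=manip.get_contact_force()
manip.command_gripper(.03,60);manip.hold(.3)
w=manip.get_width();print('w',w,manip.get_grip_force(),manip.get_contact_force()-f0,manip.get_time())
if w<.0485 and w>.04:
    manip.servo_line([X[0],X[1],.085],rate=.03);print(manip.get_contact_force()-f0)
    if abs((manip.get_contact_force()-f0)[2])<15:
        manip.servo_line([X[0],X[1],.178],rate=.07);manip.hold(.3)
print('w',manip.get_width(),manip.get_grip_force(),manip.get_contact_force()-f0,manip.get_position(),manip.get_time())
s=manip.camera('scene');k=manip.camera('wrist')
o=np.vstack([cv2.resize(s['image'][120:250,250:430],(480,347)),cv2.resize(k['image'][:330],(480,248))]);cv2.imwrite('pics/lift.png',o[:,:,::-1])
E
python3 lift.py
```

```text
tower [0.58959914 0.1596728  0.094     ] cas [0.5893 0.1599 0.012 ] [([275, 123, 15, 43], array([0.5645, 0.1586, 0.085 ])), ([346, 123, 14, 43], array([0.6157, 0.1641, 0.085 ]))]
w 0.04014691413134522 60.124501436948776 [-6.2513497  -1.09039396 17.97484118] 24.9083
[ 0.59627515  0.3582742  -4.7279478 ]
w 0.04012614032381855 61.37493163347244 [-0.03857475 -0.51752879 -5.59981689] [0.5893658  0.15978062 0.17777487] 27.1667
```

View pics/lift.png

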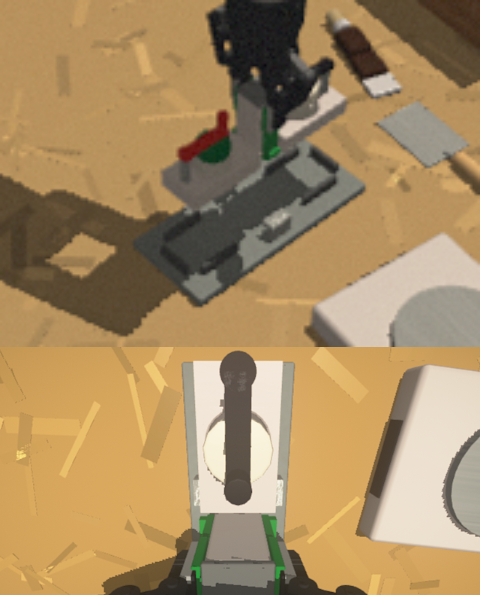

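The picture shows the cassette clear of the dock and level, held by the catches, with the lever shut over the green lid. The wrist carries about 5 N, the full weight, so I'm handing in.

```bash
python3 -c "
from rig import manip
manip.hold(.3);print(manip.get_contact_force(),manip.get_width());print(manip.sign_off())"
```

```text
[ 0.44151431  0.12611098 -3.67771636] 0.039748728214769345
the job is handed in; nothing more can be done
None
```

The job is handed in: the green-lidded pot is in the pocket with the lever shut, and the arm is holding the cassette level about 10 cm above the dock by its squeezed catches (no verdict was returned).

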